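Twist the spice jar down into its snug well until it bottoms out

ROBOT

A 6-joint arm with a two-finger parallel gripper is mounted at the origin on a cart in front of the work surface, level with it; the furniture and walls round the work are solid. World frame = base frame: x ahead of the robot, y to its left, z up, the work surface at z = 0. Lengths are in m, angles in degrees, forces in N, time in s.
With the tool pointing down it reaches from about 0.3 to 0.75 m from the base axis. Payload 8.5 kg.
Tool frame: the origin (TCP) lies midway between the tips of the shut fingers; the grasp point (between the pads) lies 19 mm behind it; z points along the fingers, y is the line along which they close (so a half turn about z gives the same grasp; the last joint's range is limited). The gripper opens to 85 mm and grips with 20 to 120 N. Pads are 22 mm wide; open, the fingers measure 114 mm over their backs; the gripper's body (76 mm by 85 mm) begins 54 mm behind the grasp point. The pads swing forward as they close: fully open they stand 13 mm farther back than shut.
Start: joints at [57.164, 21.807, 74.336, -0, 83.858, -12.336], TCP at [0.193, 0.515, 0.231] pointing down, gripper open.
Joint ranges: [-178.18, 178.18], [-50.72, 133.34], [12.68, 142.11], [-81.47, 261.47], [9.98, 163.14], [-165.26, 165.26]. Speed limits (degrees/s): [136.94, 136.94, 180, 180, 180, 180].

INTERFACE

Orientations are given as a 3x3 rotation matrix whose columns are the frame's x, y, z axes.
In Python, from rig import env, viewer, recognise, pinpoint gives the robot as it stands.
- The arm moves only by the tool move_arm, never from a script. Its argument "plan" is text: rows parted by semicolons, each of 7 numbers parted by spaces: the shift along the tool's x, y, z in m, then the turn, a rotation vector about the tool's x, y, z in rad, then the finger opening in m, from 0 to 0.0854. A call has 1 to 12 rows; each row shifts and turns the commanded pose from where the row before left it, along the tool's axes as they then stand; what a row does not reach is not made up. A row lasts 1/8 s, in which the tool goes at most 62.5 mm and 10.7 degrees, less where a joint would pass 70% of its speed; a pose out of reach is approached as far as the arm can. A call is refused whole if a number of a shift passes 0.0625 or a number of a turn 0.188, either way. A call with a gripper value outside its range is refused whole. The fingers move at their own pace and stop on an object; "grip_force" is the grip in N (left out, the last holds). Time passes only in rows, so rows that do not move let the fingers close. It gives the time, the measured TCP pose, the force, the opening and the grip force at its end, in the units of the state.
- env.observe(): the state, without advancing time (a new reading comes with each control period).
- viewer.get_image(name): name is "scene" or "top" or "wrist"; returns (picture, depth): 384x512x3 uint8, red, green, blue; 384x512 float32, m along the optical axis (not along the pixel's ray), 0 where there is no reading.
- viewer.calibration(name): a dict with "fx", "fy", "cx", "cy" (pixels), "R" (3x3) and "t" (3): a world point X has camera coordinates R X + t. Camera axes: x right, y down, z forward; pixel columns grow to the right and rows downward; lengths in m; the calibration is good to about 2 mm. A picture is of the moment at which its call begins: read the wrist's pose just before it. calibration takes no time and is no camera call; for the wrist camera it gives the pose at the moment of the call.
- env.close_job(): hands the job in; it is judged then, once.
Trained networks look in the newest picture that a camera, given by its name, has taken for a name from the list of things; names that differ only in an ending like _2 or _b are one class to them, and where a whole thing is asked for, a point or a joint stands for the part that bears it (a point fixed in the world has none). Each returns a list of dicts, best first, with "conf" (0 to 1); they miss things now and then, are a little off and sometimes report something else, mostly with a low value. They report only what shows in the picture. A call takes as long as a camera call.
- recognise(camera, name): "extent" ([centre column, centre row, width, height] in pixels, round what is visible of it).
- pinpoint(camera, name): "pixel" ([column, row] in pixels: a listed point, or the origin of a listed thing).
The state is a dict: "time_s": time; "q": joint angles; "qvel": joint speeds; "joint_efforts": joint torques, N m; "position": TCP position; "tool_rot": TCP orientation; "ft_force": force on the tool from outside, world axes, zero at the start; "wrist_torque": the same for the moment, N m; "grip_width": finger opening in m; "gripper_force": force on a finger pad.
Only numpy, scipy, OpenCV 4.12 (cv2) and the standard library are available. Lean on these libraries where they do the work, as an engineer would, in place of code of your own. Each camera call takes 0.05 s, during which the arm holds its last target. There are 200 camera calls.

TASK

Put the black-capped spice jar into the empty well of the two-well spice stand and work it all the way down, until it sits upright on the bottom with the sprung plate under it pressed down. The rubber inside grips too tightly for a straight push, so keep twisting the jar as you press gently, and never lean hard on the stand, which rides on soft feet. Let go of it there, and leave the other jars and things where they stand.

Things in the scene. Friction and masses are not known exactly. Their poses are not given: they have to be found in the camera images.
- cumin_jar: the jar to load: glass spice jar with a dark blue label and a black cap; a plain cylinder 40 mm across (the cap, its top 21 mm, 40.6 mm), 105 mm tall, 75 to 155 g. It stands upright on the worktop in a row along y with the red-capped jar and the salt shaker, about 85 mm apart, in any order. Origin at the centre of its underside, z up along its axis. Take it by the cap from above.
- stand_foot: the spice stand, standing fast on the worktop: dark wooden deck 96 x 206 mm (long side along its y) on soft feet, with two white ceramic sleeves, outer radius 34, bore radius 26 mm, rims 94 mm above the worktop. Origin on the worktop under its middle. The empty well is at y = +50 mm; at y = -50 mm a green-capped jar is fixed in the other, top 133 mm above the worktop.
- well_mouth (a point): centre of the empty well's rim, z up along its axis. The seat plate waits 36 to 48 mm below the rim in its up position; how deep is not measured, feel for it. When home, the jar's top stands 53 to 65 mm above the rim.
- well_grip (a point): point on the empty well's axis, 26 mm below the rim, where four spring-loaded black rubber shoes bear on the jar. Their sloped tops start 6 mm below the rim and centre the jar. From here down they hold it with 40 to 65 N against a straight push. While it turns (about 1 N m, to and fro or one way), with its side going round 5 mm or more for each mm it sinks, 5 to 20 N is enough.
- seat_plate (a joint): sprung seat plate at the bottom of the empty well: 0 m when up, 0.004 m when pressed right down by the jar (about 3 N). It is hard underneath. The rubber's grip on the jar holds it down once the jar is home.
- stand_deck (a joint): how far the stand's deck has sunk into its soft feet, m: 0 unloaded, about 1 mm for each 9 N of push (27 N at 0.003), stops at 0.006. The stand does not slide.
- paprika_jar: spice jar with a bright red cap, 45 mm diameter, 106 mm tall, loose bystander; origin at the centre of its underside
- salt_shaker: salt shaker with a domed grey top, 44 mm diameter, 90 mm tall, loose bystander; origin at the centre of its underside
- bean_tin: short gold-lidded tin, 75 mm diameter, 58 mm tall, loose bystander behind the work; origin at the centre of its underside
- honey_jar: jar with a yellow lid, 69 mm diameter, 112 mm tall, loose bystander behind the work; origin at the centre of its underside
- mug_red: red mug with white flowers, 84 mm diameter plus handle, 92 mm tall, loose bystander behind the work; origin at the centre of its underside

How it is judged:
By the outcome, as a careful person would: the job done as asked, in the order asked, and still so for the second after the job is handed in, with the robot touching nothing.
It also fails if it takes over 69 s, if anything falls off the work surface, if the arm or the gripper's body presses on something with over 40 N, if the wrist force passes 120 N, or if a joint passes its speed limit or range.

## Working session

There is one attempt and no reset: what is moved stays moved. The work goes in short steps, Python scripts to look and compute and a tool call to move; the robot and the scene stay as the last step left them, time stands still between calls to the robot, and variables do not carry over. Pictures are saved under pics/ and viewed, at most 10 in all, crops included, and the job is handed in when it is done.

Besides the shell and the picture viewer there is one more tool, called after "Call:" as a command line: name --argument value ..., lists and objects as JSON in quotes. move_arm: Moves the arm, as the interface text tells. Its arguments: {"type":"object","properties":{"plan":{"type":"string"},"grip_force":{"type":"number"}},"required":["plan"]}

```bash
mkdir -p pics
cat > h.py <<'E'
import numpy as np, cv2
from rig import env, viewer, recognise, pinpoint
def ray(cam,px,z):
    c=viewer.calibration(cam);R=np.array(c["R"]);t=np.array(c["t"])
    o=-R.T@t;d=R.T@np.array([(px[0]-c["cx"])/c["fx"],(px[1]-c["cy"])/c["fy"],1])
    return o+d*(z-o[2])/d[2]
def cloud(cam,D):
    c=viewer.calibration(cam);R=np.array(c["R"]);t=np.array(c["t"])
    v,u=np.mgrid[:D.shape[0],:D.shape[1]]
    P=np.stack([(u-c["cx"])/c["fx"]*D,(v-c["cy"])/c["fy"]*D,D],-1)
    return (P-t)@R
def st():
    s=env.observe();print(s["time_s"],np.round(s["position"],4),np.round(s["ft_force"],1),np.round(s["wrist_torque"],2),s["grip_width"],s["gripper_force"]);return s
E
python3 - <<'E'
from h import *
s=st();print(np.round(s["tool_rot"],3))
for c in ("top","scene"):
    I,D=viewer.get_image(c);cv2.imwrite(f"pics/{c}0.png",I[...,::-1]);np.save(c+"D",D)
    for n in ("cumin_jar","paprika_jar","salt_shaker","stand_foot"):
        r=recognise(c,n)[:2];print(c,n,[(np.round(x["extent"]),round(x["conf"],2)) for x in r])
    for n,z in (("cumin_jar",0),("well_mouth",.094),("stand_foot",0),("paprika_jar",0),("salt_shaker",0)):
        for x in pinpoint(c,n)[:2]:print(c,n,np.round(x["pixel"]),round(x["conf"],2),np.round(ray(c,x["pixel"],z),4))
E
```

```text
0.0 [0.1925 0.5149 0.2307] [ 0.5 -1.  -0.8] [-0.03  0.01  0.02] 0.08523927257648187 0.0
[[-0.937  0.35  -0.001]
 [ 0.35   0.937 -0.001]
 [ 0.    -0.001 -1.   ]]
top cumin_jar [(array([185., 225.,  24.,  15.]), 0.6)]
top paprika_jar [(array([218., 224.,  22.,  23.]), 0.71), (array([299., 227.,  81.,  63.]), 0.35)]
top salt_shaker [(array([371., 145.,  33.,  42.]), 0.71)]
top stand_foot [(array([299., 224.,  78.,  64.]), 0.79)]
top cumin_jar [185. 226.] 0.53 [0.4646 0.1866 0.    ]
top well_mouth [284. 213.] 0.74 [ 0.5009 -0.0813  0.094 ]
top stand_foot [299. 222.] 0.95 [ 0.4827 -0.1262  0.    ]
top paprika_jar [220. 221.] 0.79 [0.4802 0.0915 0.    ]
top salt_shaker [150. 231.] 0.64 [0.4475 0.2824 0.    ]
top salt_shaker [324. 146.] 0.59 [ 0.6988 -0.1946  0.    ]
scene cumin_jar [(array([170., 203.,  21.,  31.]), 0.81)]
scene paprika_jar [(array([199., 209.,  24.,  38.]), 0.96)]
scene salt_shaker [(array([273., 249.,  77.,  79.]), 0.6), (array([141., 196.,  20.,  26.]), 0.52)]
scene stand_foot [(array([273., 246.,  81.,  80.]), 0.64)]
scene cumin_jar [173. 216.] 0.65 [0.4571 0.1782 0.    ]
scene well_mouth [258. 219.] 0.64 [ 0.4982 -0.076   0.094 ]
scene paprika_jar [201. 220.] 0.93 [0.4839 0.099  0.    ]
scene salt_shaker [146. 202.] 0.77 [ 0.4605  0.2798 -0.    ]
```

View pics/top0.png

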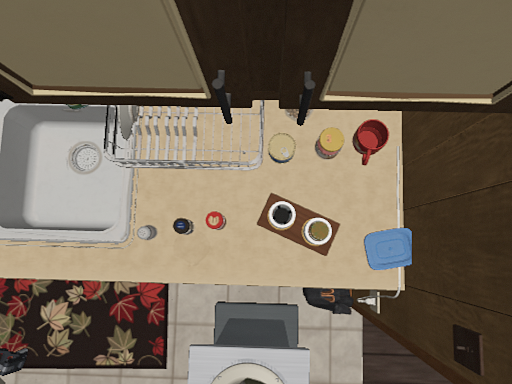

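View pics/scene0.png

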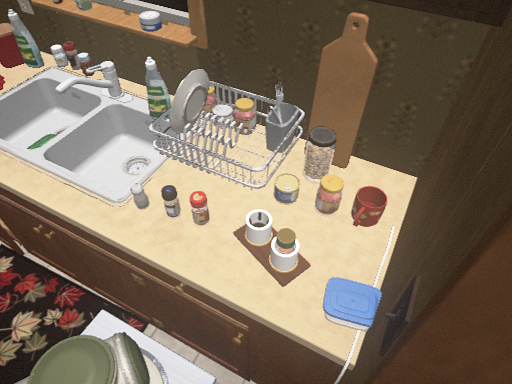

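The top view shows the salt shaker at (147,232), the black-capped cumin jar at (182,226), the red cap at (215,221) and the empty well at (282,214). The scene view agrees on the order. I'll hover over the cumin jar with the fingers across x, then look with the wrist camera.

Call:
move_arm --plan "-0.052 -0.031 -0.004 0 0 0 0.0854;-0.052 -0.031 -0.004 0 0 0 0.0854;-0.052 -0.031 -0.004 0 0 0 0.0854;-0.052 -0.031 -0.004 0 0 0 0.0854;-0.052 -0.031 -0.004 0 0 0 0.0854;-0.052 -0.031 -0.004 0 0 0 0.0854;-0.052 -0.031 -0.004 0 0 0 0.0854;0 0 0 0 0 0.18 0.065;0 0 0 0 0 0.18 0.065;0 0 0 0 0 0.18 0.065;0 0 0 0 0 0.18 0.065;0 0 0 0 0 0.18 0.065" --grip_force 60

```text
time_s: 2.5
position: [0.4576, 0.1844, 0.2594]
tool_rot: [[-0.302, 0.953, 0.0], [0.953, 0.302, 0.0], [-0.0, 0.0, -1.0]]
ft_force: [-0.3, -0.4, 0.6]
grip_width: 0.0649
gripper_force: 0.0
```

Call:
move_arm --plan "0 0 0 0 0 0.16 0.065;0 0 0 0 0 0.155 0.065;0 0 0 0 0 0 0.065"

```text
time_s: 2.88
position: [0.4575, 0.1844, 0.2594]
tool_rot: [[0.001, 1.0, 0.0], [1.0, -0.001, 0.0], [0.0, 0.0, -1.0]]
ft_force: [0.5, 0.5, 0.6]
grip_width: 0.0648
gripper_force: 0.0
```

Run:
```python
from h import *
s=st();print(np.round(s["tool_rot"],3),np.round(s["q"],1))
I,D=viewer.get_image("wrist");cv2.imwrite("pics/w1.png",I[...,::-1])
P=cloud("wrist",D);np.save("w1P",P)
for n,z in (("cumin_jar",0),("paprika_jar",0),("salt_shaker",0),("well_mouth",.094)):
    for x in pinpoint("wrist",n)[:2]:print(n,np.round(x["pixel"]),round(x["conf"],2),np.round(ray("wrist",x["pixel"],z),4))
    for x in recognise("wrist",n)[:2]:print(n,np.round(x["extent"]),round(x["conf"],2))
m=(D>0)&(P[...,2]>.095)&(P[...,2]<.112)
k,L,S,C=cv2.connectedComponentsWithStats(m.astype(np.uint8))
for i in range(1,k):
    if S[i,4]>150:
        q=P[L==i];(c,r)=cv2.minEnclosingCircle(q[:,:2].astype(np.float32));print(S[i],q.mean(0).round(4),q[:,2].max().round(4),np.round(c,4),round(r,4))
```

```text
2.875 [0.4575 0.1844 0.2594] [0.5 0.5 0.6] [ 0.03 -0.05  0.06] 0.06482208820826471 0.0
[[ 0.001  1.     0.   ]
 [ 1.    -0.001  0.   ]
 [ 0.     0.    -1.   ]] [ 8.2 14.9 79.9  0.  85.2  8.2]
cumin_jar [265. 164.] 0.8 [0.4664 0.1774 0.    ]
cumin_jar [264. 175.  35.  50.] 0.93
cumin_jar [285. 313.  79.  54.] 0.57
paprika_jar [273. 216.] 0.8 [0.479  0.0969 0.    ]
paprika_jar [278. 237.  39.  62.] 0.85
salt_shaker [254.  90.] 0.62 [0.451  0.2776 0.    ]
salt_shaker [251.  87.  39.  39.] 0.6
well_mouth [262. 163.] 0.45 [0.4601 0.1982 0.094 ]
well_mouth [287. 312.  80.  55.] 0.55
[ 246  162   37   38 1086] [0.4628 0.1808 0.1051] 0.1083 [0.4628 0.1797] 0.0204
[ 259  231   38   38 1144] [0.4793 0.0985 0.106 ] 0.1095 [0.4795 0.0959] 0.0227
```

View pics/w1.png

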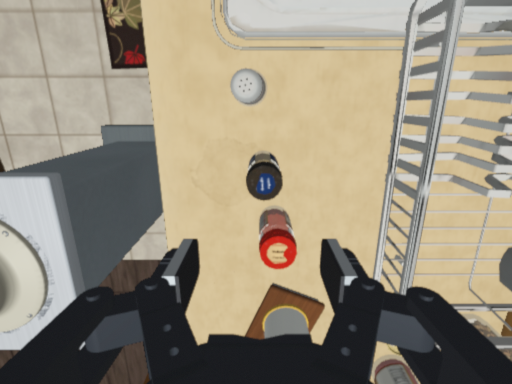

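The wrist view shows the cumin cap at (264,181), the red cap at (278,250) and the shaker at (249,86). The depth cloud puts the cumin top at (0.463, 0.180, 0.105) with radius 20.4 mm, which matches the given sizes.

Call:
move_arm --plan "-0.0045 0.0053 0.045 0 0 0 0.065;0 0 0.05 0 0 0 0.065;0 0 0.05 0 0 0 0.065;0 0 0.03 0 0 0 0.065;0 0 0.0125 0 0 0 0.065;0 0 0 0 0 0 0.065;0 0 0 0 0 0 0.03;0 0 0 0 0 0 0.03;0 0 0 0 0 0 0.03;0 0 0 0 0 0 0.03;0 0 0 0 0 0 0.03" --grip_force 100

```text
time_s: 4.7
position: [0.4634, 0.18, 0.0734]
tool_rot: [[0.002, 1.0, 0.003], [1.0, -0.002, 0.0], [0.0, 0.003, -1.0]]
ft_force: [-1.9, -0.3, 6.8]
grip_width: 0.0384
gripper_force: 99.8
```

Run:
```python
from h import *
st()
```

```text
4.7 [0.4634 0.18   0.0734] [-1.9 -0.3  6.8] [-0.08  0.31 -0.  ] 0.03835663530145077 99.80262994766235
```

Call:
move_arm --plan "0 0 -0.02 0 0 0 0.03;0 0 -0.055 0 0 0 0.03;0 0 -0.06 0 0 0 0.03;0 0 -0.06 0 0 0 0.03;0 0 -0.02 0 0 0 0.03;-0.052 0.006 0 0 0 0 0.03;-0.052 0.006 0 0 0 0 0.03;-0.052 0.006 0 0 0 0 0.03;-0.052 0.006 0 0 0 0 0.03;-0.052 0.006 0 0 0 0 0.03;-0.05 0.006 0 0 0 0 0.03;0 0 0 0 0 0 0.03"

```text
time_s: 6.2
position: [0.4982, -0.133, 0.287]
tool_rot: [[0.006, 1.0, 0.0], [1.0, -0.006, -0.001], [-0.001, 0.0, -1.0]]
ft_force: [0.7, 0.7, 0.3]
grip_width: 0.0386
gripper_force: 100.6
```

```bash
cat > w.py <<'E'
from h import *
import sys
s=st()
I,D=viewer.get_image("wrist");cv2.imwrite(f"pics/{sys.argv[1]}.png",I[...,::-1])
P=cloud("wrist",D)
for n in ("well_mouth",):
    for x in pinpoint("wrist",n)[:2]:print(n,np.round(x["pixel"]),round(x["conf"],2),np.round(ray("wrist",x["pixel"],.094),4))
for lo,hi in ((.088,.1),(.125,.14)):
  m=(D>0)&(P[...,2]>lo)&(P[...,2]<hi)
  k,L,S,C=cv2.connectedComponentsWithStats(m.astype(np.uint8))
  for i in range(1,k):
    if S[i,4]>150:
        q=P[L==i];(c,r)=cv2.minEnclosingCircle(q[:,:2].astype(np.float32));print(S[i],q.mean(0).round(4),q[:,2].max().round(4),np.round(c,4),round(r,4))
E
python3 w.py w2
```

```text
6.2 [ 0.4982 -0.133   0.287 ] [0.7 0.7 0.3] [ 0.03  0.04 -0.01] 0.03859041367032034 100.56011483073235
well_mouth [258. 118.] 0.85 [ 0.4966 -0.0704  0.094 ]
[ 230   91   59   60 1293] [ 0.4986 -0.0739  0.0943] 0.0976 [ 0.4986 -0.075 ] 0.0339
[482 124  30  68 500] [ 0.7752 -0.1139  0.094 ] 0.1 [ 0.7966 -0.1194] 0.0403
[202 171  49  37 538] [ 0.4535 -0.1462  0.0943] 0.0999 [ 0.4577 -0.1629] 0.0333
[386 194  43  40 295] [ 0.6752 -0.1819  0.0921] 0.0972 [ 0.6896 -0.1935] 0.031
[389 265  55  45 364] [ 0.7234 -0.2906  0.0915] 0.0949 [ 0.7135 -0.3066] 0.0409
[480 347  32   7 194] [ 0.8537 -0.4093  0.0938] 0.1 [ 0.8538 -0.4094] 0.0237
[ 385    0  127   65 1824] [ 0.6598 -0.0053  0.1313] 0.1362 [0.6806 0.008 ] 0.0684
[205 188  33  40 898] [ 0.4547 -0.1634  0.1337] 0.1362 [ 0.4598 -0.167 ] 0.0229
[359 369  34  12 242] [ 0.6565 -0.4096  0.1324] 0.14 [ 0.6557 -0.41  ] 0.0204
[126 370  34  14 241] [ 0.3358 -0.4103  0.1324] 0.14 [ 0.3372 -0.4091] 0.0201
```

View pics/w2.png

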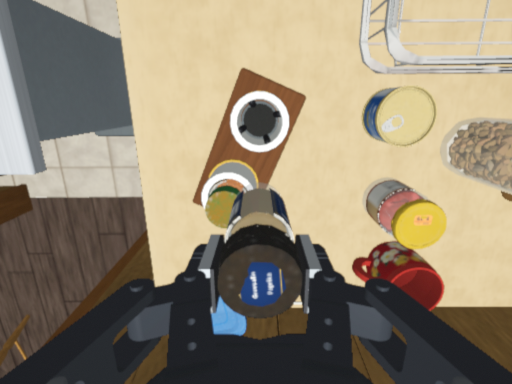

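The wrist view shows the empty well centred at (260,121), the green cap at (225,205), and the held jar upright in the fingers. The rim fit is (0.4986, -0.075) with radius 33.9 mm, and it sits 99 mm from the green jar. Both match the given sizes.

Call:
move_arm --plan "0.03 0 0 0 0 0 0.03;0.028 0 0 0 0 0 0.03;0 0 0.04 0 0 0 0.03;0 0 0.04 0 0 0 0.03;0 0 0.03 0 0 0 0.03;0 0 0 0 0 0 0.03"

```text
time_s: 7.05
position: [0.4974, -0.0707, 0.176]
tool_rot: [[0.0, 1.0, -0.003], [1.0, -0.0, 0.001], [0.001, -0.003, -1.0]]
ft_force: [0.2, -0.2, -0.6]
grip_width: 0.0383
gripper_force: 100.7
```

Run:
```python
from h import *
s=st();print(np.round(s["q"],1))
I,D=viewer.get_image("scene");cv2.imwrite("pics/s2.png",cv2.resize(I[150:300,170:370,::-1],None,fx=4,fy=4,interpolation=cv2.INTER_CUBIC))
```

```text
7.05 [ 0.4974 -0.0707  0.176 ] [ 0.2 -0.2 -0.6] [-0.03 -0.07 -0.01] 0.03833006791899563 100.66926687955856
[-21.6  20.   87.    0.   73.2 -21.6]
```

View pics/s2.png

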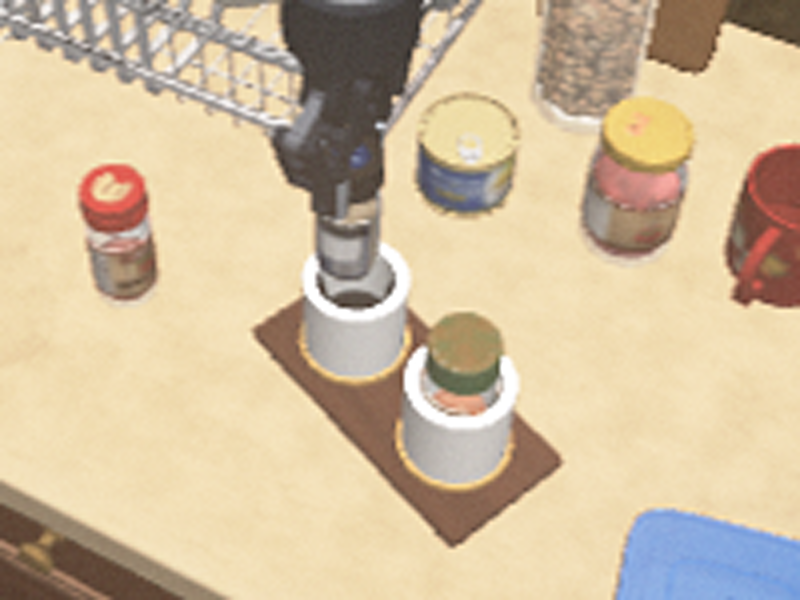

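The jar is upright and hangs just above the empty well, about 4 mm towards +y. I'll centre it and lower it in.

Call:
move_arm --plan "-0.0043 0.0012 0 0 0 0 0.03;0 0 0 0 0 0 0.03;0 0 0.006 0 0 0 0.03;0 0 0.006 0 0 0 0.03;0 0 0.004 0 0 0 0.03;0 0 0.004 0 0 0 0.03;0 0 0 0 0 0 0.03"

```text
time_s: 7.98
position: [0.4993, -0.0763, 0.1564]
tool_rot: [[0.002, 1.0, -0.001], [1.0, -0.002, 0.0], [0.0, -0.001, -1.0]]
ft_force: [0.1, 0.8, -1.1]
grip_width: 0.0384
gripper_force: 100.7
```

Call:
move_arm --plan "0.001 -0.0005 0.0015 0 0 0 0.03;0 0 0.0015 0 0 0.1 0.03;0 0 0.0015 0 0 0.17 0.03;0 0 0.0015 0 0 0.17 0.03;0 0 0.001 0 0 0.17 0.03;0 0 0.0005 0 0 0.17 0.03;0 0 0.0005 0 0 0.17 0.03;0 0 0.0005 0 0 0.17 0.03;0 0 0.0005 0 0 0.17 0.03;0 0 0.0005 0 0 0.17 0.03"

```text
time_s: 9.22
position: [0.5, -0.0769, 0.1487]
tool_rot: [[0.995, 0.104, 0.003], [0.104, -0.995, -0.004], [0.003, 0.004, -1.0]]
ft_force: [-1.4, -4.4, 7.2]
grip_width: 0.0384
gripper_force: 101.0
```

```bash
python3 -c "
from h import *
s=st();print(np.round(s['q'],1))"
```

```text
9.225 [ 0.5    -0.0769  0.1487] [-1.4 -4.4  7.2] [-1.29  0.28  0.44] 0.03839446499522221 100.96885621547699
[-22.1  21.9  89.1  -0.2  68.7  62. ]
```

Call:
move_arm --plan "0 0.001 0.0005 0 0 0.17 0.03;0 0 0.0005 0 0 0.17 0.03;0 0 0.0005 0 0 0.17 0.03;0 0 0.0005 0 0 0.17 0.03;0 0 0.0005 0 0 0.17 0.03;0 0 0.0005 0 0 0.17 0.03"

```text
time_s: 9.98
position: [0.4992, -0.0774, 0.1454]
tool_rot: [[0.609, -0.793, 0.001], [-0.793, -0.609, -0.003], [0.003, 0.001, -1.0]]
ft_force: [-3.4, -4.3, 8.3]
grip_width: 0.0383
gripper_force: 101.0
```

```bash
python3 -c "
from h import *
s=st();print(np.round(s['q'],1))"
```

```text
9.975 [ 0.4992 -0.0774  0.1454] [-3.4 -4.3  8.3] [-0.85  0.98  0.38] 0.038286360720861945 100.97439005970955
[-2.220e+01  2.210e+01  8.940e+01 -1.000e-01  6.830e+01  1.203e+02]
```

Call:
move_arm --plan "0.0005 0.001 0 0 0 -0.1 0.03;0 0 0 0 0 -0.17 0.03;0 0 0.0005 0 0 -0.17 0.03;0 0 0.0005 0 0 -0.17 0.03;0 0 0.0005 0 0 -0.17 0.03;0 0 0.0005 0 0 -0.17 0.03;0 0 0.0005 0 0 -0.17 0.03;0 0 0.0005 0 0 -0.17 0.03"

```text
time_s: 10.98
position: [0.4996, -0.0778, 0.1425]
tool_rot: [[0.927, 0.374, 0.003], [0.374, -0.927, -0.001], [0.003, 0.002, -1.0]]
ft_force: [0.0, -0.5, 5.9]
grip_width: 0.0388
gripper_force: 101.0
```

```bash
python3 -c "
from h import *
s=st();print(np.round(s['q'],1))"
```

```text
10.975 [ 0.4996 -0.0778  0.1425] [ 0.  -0.5  5.9] [-0.04 -0.04 -0.26] 0.0387624320692808 100.96436709165573
[-22.3  22.3  89.7   0.   67.8  45.7]
```

Call:
move_arm --plan "0 0 0.0005 0 0 -0.18 0.03;0 0 0.0005 0 0 -0.18 0.03;0 0 0.0005 0 0 -0.18 0.03;0 0 0.0005 0 0 -0.18 0.03;0 0 0.0005 0 0 -0.18 0.03;0 0 0.0005 0 0 -0.18 0.03;0 0 0.0005 0 0 -0.18 0.03;0 0 0.0005 0 0 -0.18 0.03;0 0 0.0005 0 0 -0.18 0.03;0 0 0.0005 0 0 -0.18 0.03;0 0 0.0005 0 0 -0.18 0.03;0 0 0.0005 0 0 -0.18 0.03"

```text
time_s: 12.48
position: [0.4994, -0.0772, 0.1368]
tool_rot: [[-0.827, 0.562, 0.003], [0.562, 0.827, -0.0], [-0.003, 0.002, -1.0]]
ft_force: [-0.9, 6.4, 10.5]
grip_width: 0.0387
gripper_force: 101.5
```

```bash
python3 -c "
from h import *
s=st();print(np.round(s['q'],1))"
```

```text
12.475 [ 0.4994 -0.0772  0.1368] [-0.9  6.4 10.5] [1.27 0.23 0.05] 0.038696471208710344 101.50212675333023
[-22.3  22.7  90.1   0.1  67.  -78.1]
```

Call:
move_arm --plan "0.0006 0.0008 0.0005 0 0 -0.18 0.03;0 0 0.0005 0 0 -0.18 0.03;0 0 0.0005 0 0 -0.18 0.03;0 0 0.0005 0 0 -0.18 0.03;0 0 0.0005 0 0 -0.18 0.03;0 0 0.0005 0 0 -0.18 0.03"

```text
time_s: 13.22
position: [0.4989, -0.077, 0.1335]
tool_rot: [[-0.886, -0.464, 0.002], [-0.464, 0.886, -0.002], [-0.001, -0.002, -1.0]]
ft_force: [-2.5, 4.2, 10.0]
grip_width: 0.0385
gripper_force: 101.7
```

```bash
python3 -c "
from h import *
s=st();print(np.round(s['q'],1))
I,D=viewer.get_image('wrist');cv2.imwrite('pics/w3.png',I[...,::-1])"
```

```text
13.225 [ 0.4989 -0.077   0.1335] [-2.5  4.2 10. ] [ 1.17  1.05 -0.17] 0.03852594667812568 101.74553096294403
[-2.220e+01  2.290e+01  9.040e+01 -1.000e-01  6.650e+01 -1.398e+02]
```

View pics/w3.png

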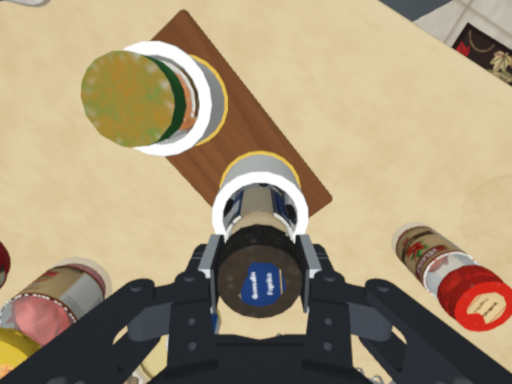

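The jar hasn't slipped: the label sits the same way in the fingers, and the jar is upright in the well at (258,220). I'm reversing the twist.

Call:
move_arm --plan "0 0 0 0 0 0.1 0.03;0 0 0 0 0 0.18 0.03;0 0 0.0005 0 0 0.18 0.03;0 0 0.0005 0 0 0.18 0.03;0 0 0.0005 0 0 0.18 0.03;0 0 0.0005 0 0 0.18 0.03;0 0 0.0005 0 0 0.18 0.03;0 0 0.0005 0 0 0.18 0.03;0 0 0.0005 0 0 0.18 0.03;0 0 0.0005 0 0 0.18 0.03;0 0 0.0005 0 0 0.18 0.03;0 0 0.0005 0 0 0.18 0.03"

```text
time_s: 14.78
position: [0.5002, -0.0766, 0.129]
tool_rot: [[0.037, 0.999, 0.005], [0.999, -0.037, -0.001], [-0.001, 0.005, -1.0]]
ft_force: [2.3, 3.5, 9.0]
grip_width: 0.0385
gripper_force: 101.8
```

Call:
move_arm --plan "0 0 0.0005 0 0 0.18 0.03;0 0 0.0005 0 0 0.18 0.03;0 0 0.0005 0 0 0.18 0.03;0 0 0.0005 0 0 0.18 0.03;0 0 0.0005 0 0 0.18 0.03"

```text
time_s: 15.4
position: [0.4997, -0.0766, 0.1263]
tool_rot: [[0.806, 0.592, 0.004], [0.592, -0.806, -0.001], [0.002, 0.003, -1.0]]
ft_force: [0.5, -0.1, 10.6]
grip_width: 0.0385
gripper_force: 101.9
```

Call:
move_arm --plan "0 0 0.0005 0 0 0.18 0.03;0 0 0.0005 0 0 0.18 0.03;0 0 0.0005 0 0 0.18 0.03;0 0 0.0005 0 0 0.18 0.03"

```text
time_s: 15.9
position: [0.4992, -0.0769, 0.1244]
tool_rot: [[0.996, -0.087, 0.002], [-0.087, -0.996, -0.002], [0.003, 0.001, -1.0]]
ft_force: [-2.5, 1.6, 12.6]
grip_width: 0.0382
gripper_force: 102.2
```

Call:
move_arm --plan "0 0 0.0005 0 0 0.18 0.03;0 0 0.0005 0 0 0.18 0.03;0 0 0.0005 0 0 0.18 0.03"

```text
time_s: 16.27
position: [0.4998, -0.0773, 0.1232]
tool_rot: [[0.81, -0.586, 0.004], [-0.586, -0.81, -0.003], [0.005, -0.0, -1.0]]
ft_force: [1.9, 1.2, 12.3]
grip_width: 0.0385
gripper_force: 102.2
```

Call:
move_arm --plan "0 0 0.0005 0 0 0.18 0.03;0 0 0.0005 0 0 0.18 0.03;0 0 0.0005 0 0 0.18 0.03"

```text
time_s: 16.65
position: [0.4997, -0.0773, 0.1216]
tool_rot: [[0.393, -0.919, 0.004], [-0.919, -0.393, -0.003], [0.004, -0.002, -1.0]]
ft_force: [-3.4, -4.9, 12.8]
grip_width: 0.0387
gripper_force: 102.0
```

Call:
move_arm --plan "0 0 0 0 0 -0.1 0.03;0 0 0 0 0 -0.18 0.03;0 0 0.0005 0 0 -0.18 0.03;0 0 0.0005 0 0 -0.18 0.03;0 0 0.0005 0 0 -0.18 0.03;0 0 0.0005 0 0 -0.18 0.03"

```text
time_s: 17.4
position: [0.4994, -0.0769, 0.1201]
tool_rot: [[0.988, -0.154, 0.003], [-0.154, -0.988, -0.002], [0.004, 0.002, -1.0]]
ft_force: [-5.4, 2.4, 20.0]
grip_width: 0.0384
gripper_force: 103.1
```

Call:
move_arm --plan "0 0 0 0 0 -0.18 0.03;0 0 0 0 0 -0.18 0.03;0 0 0 0 0 -0.18 0.03"

```text
time_s: 17.77
position: [0.5006, -0.0774, 0.1205]
tool_rot: [[0.927, 0.375, 0.007], [0.375, -0.927, -0.003], [0.005, 0.006, -1.0]]
ft_force: [0.4, -3.6, 16.7]
grip_width: 0.0385
gripper_force: 102.6
```

Call:
move_arm --plan "0 0 0.0004 0 0 -0.18 0.03;0 0 0.0004 0 0 -0.18 0.03;0 0 0 0 0 -0.18 0.03;0 0 0 0 0 -0.18 0.03"

```text
time_s: 18.27
position: [0.5002, -0.0771, 0.1199]
tool_rot: [[0.45, 0.893, 0.006], [0.893, -0.45, -0.003], [0.0, 0.006, -1.0]]
ft_force: [-4.5, 2.0, 21.1]
grip_width: 0.0387
gripper_force: 103.4
```

```bash
python3 -c "
from h import *
s=st();print(np.round(s['q'],1))"
```

```text
18.275 [ 0.5002 -0.0771  0.1199] [-4.5  2.  21.1] [ 0.37  0.97 -0.29] 0.03866055464195646 103.35752561688423
[-22.2  23.9  91.5  -0.   64.2   4.5]
```

The force rises at the stand's own stiffness (about 8 N/mm), so the jar is on the hard bottom, about 45 mm below the rim. I'll unload without twisting, then open.

Call:
move_arm --plan "0 0 -0.0007 0 0 0 0.03;0 0 -0.0007 0 0 0 0.03;0 0 -0.0005 0 0 0 0.03;0 0 0 0 0 0 0.03"

```text
time_s: 18.77
position: [0.5003, -0.077, 0.121]
tool_rot: [[0.454, 0.891, 0.006], [0.891, -0.454, -0.002], [0.001, 0.006, -1.0]]
ft_force: [-0.0, 1.2, 12.4]
grip_width: 0.0384
gripper_force: 102.3
```

Call:
move_arm --plan "0 0 -0.0008 0 0 0 0.03;0 0 -0.0008 0 0 0 0.03;0 0 -0.0003 0 0 0 0.03;0 0 0 0 0 0 0.03"

```text
time_s: 19.27
position: [0.5002, -0.077, 0.1218]
tool_rot: [[0.455, 0.891, 0.005], [0.891, -0.455, -0.002], [0.001, 0.005, -1.0]]
ft_force: [5.0, -0.4, 5.1]
grip_width: 0.0383
gripper_force: 101.2
```

Call:
move_arm --plan "0 0 -0.0006 0 0 0 0.03;0 0 0 0 0 0 0.044;0 0 0 0 0 0 0.05;0 0 0 0 0 0 0.058;0 0 0 0 0 0 0.062;0 0 0 0 0 0 0.062" --grip_force 20

```text
time_s: 20.02
position: [0.4985, -0.0764, 0.1214]
tool_rot: [[0.455, 0.891, -0.0], [0.891, -0.455, 0.0], [-0.0, -0.0, -1.0]]
ft_force: [0.1, 0.1, 0.4]
grip_width: 0.0622
gripper_force: 0.0
```

Call:
move_arm --plan "0 0 -0.015 0 0 0 0.062;0 0 -0.03 0 0 0 0.062;0 0 -0.05 0 0 0 0.062;0 0 -0.05 0 0 0 0.062;0 0 -0.03 0 0 0 0.062;0 0 0 0 0 0 0.062"

```text
time_s: 20.78
position: [0.4991, -0.0766, 0.2983]
tool_rot: [[0.455, 0.891, 0.004], [0.891, -0.455, -0.002], [0.0, 0.004, -1.0]]
ft_force: [-1.0, -0.1, 0.0]
grip_width: 0.0619
gripper_force: 0.0
```

```bash
python3 w.py w4
python3 - <<'E'
from h import *
I,D=viewer.get_image("wrist");P=cloud("wrist",D)
m=(D>0)&(np.hypot(P[...,0]-.499,P[...,1]+.077)<.017)&(P[...,2]>.13)&(P[...,2]<.2)
q=P[m];A=np.c_[q[:,:2]-q[:,:2].mean(0),np.ones(len(q))];print(len(q),q.mean(0).round(4),np.median(q[:,2]),np.linalg.lstsq(A,q[:,2],rcond=None)[0])
m=(D>0)&(P[...,2]>.14)&(P[...,2]<.16)&(np.hypot(P[...,0]-.499,P[...,1]+.077)<.04);print(cv2.minEnclosingCircle(P[m][:,:2].astype(np.float32)))
E
```

```text
20.775 [ 0.4991 -0.0766  0.2983] [-1.  -0.1  0. ] [-0.06  0.02 -0.01] 0.061901524064959156 0.0
[163  18  31  44 173] [0.4877 0.0812 0.0936] 0.1 [0.4794 0.0943] 0.0227
[478  41  34  75 554] [ 0.7775 -0.1052  0.094 ] 0.1 [ 0.7972 -0.1137] 0.0398
[232 140  54  49 717] [ 0.502  -0.0655  0.0925] 0.0951 [ 0.498  -0.0762] 0.034
[413 159  34  45 218] [ 0.6783 -0.18    0.0911] 0.1 [ 0.6881 -0.1945] 0.0303
[239 216  50  39 707] [ 0.4648 -0.1552  0.0927] 0.0999 [ 0.4593 -0.1678] 0.0339
[445 218  62  54 488] [ 0.7131 -0.3076  0.0897] 0.0925 [ 0.7126 -0.3085] 0.0415
[460 295  52  25 407] [ 0.6992 -0.411   0.094 ] 0.1 [ 0.7006 -0.4112] 0.0385
[370 343  23  13 151] [ 0.5358 -0.4119  0.0947] 0.1 [ 0.5353 -0.4114] 0.018
[ 308    0  173   65 1840] [ 0.6655 -0.003   0.1294] 0.1338 [0.6905 0.0166] 0.0819
[504  68   8  36 161] [ 0.7693 -0.1095  0.1283] 0.1338 [ 0.7728 -0.1113] 0.0177
[ 246  236   37   36 1022] [ 0.4599 -0.1664  0.1318] 0.1343 [ 0.4587 -0.1681] 0.0233
[479 320  33  21 333] [ 0.6847 -0.411   0.1321] 0.1399 [ 0.687  -0.4102] 0.0218
[367 361  41  22 403] [ 0.53   -0.4117  0.1326] 0.14 [ 0.5285 -0.4116] 0.0277
822 [ 0.4991 -0.0768  0.1543] 0.15431057298600942 [-0.01058101  0.0025209   0.15429126]
((0.5001563429832458, -0.0770878940820694), 0.020574240013957024)
```

View pics/w4.png

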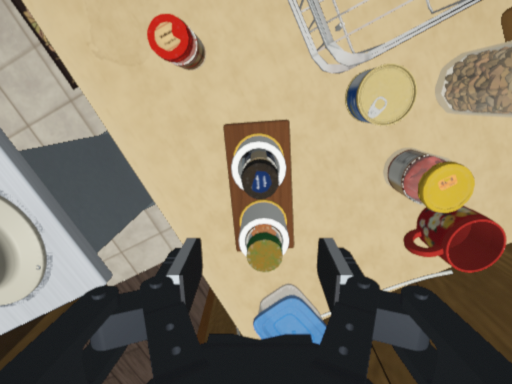

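The wrist view shows the black cap at (261,178), centred and upright in the well beside the green jar, and the other things haven't moved. The cap top is about 61 mm above the rim, within the 53–65 mm given. The push rose by about 3 N over the plate's travel, then went hard at the bottom, which is what a pressed plate should feel like.

```bash
python3 -c "
from rig import env
print(env.close_job())"
```

```text
the job is handed in; nothing more can be done
None
```

The cumin jar is twisted home in the empty well, upright and released. By feel, the plate under it is pressed down; the hardest push was about 21 N, the other things in view look undisturbed, and the job was handed in at about 21 s of the 69 s allowed.

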